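Clear the core ring bench: probes into vials, rings into the drawer

TASK

Clear the core ring bench for the night. Push every probe standing in the teak stand down into a glass vial of its own until its grip sits on the rim, and lay every bronze ring lying on the bench top (not those in the white tray) flat on the floor of the drawer, each kind in the bay on the side where a ring of its kind is fixed on the cabinet top as a sample; once all the rings are in, push the drawer fully shut. Do not shift the petri dish, the steel ring lifter or the brush.

Things in the scene. Friction and masses are not known exactly. Their poses are not given: they have to be found in the camera images.
- probe1: A probe: steel rod 8 mm thick reaching 55 mm below a black plastic cylindrical grip 14 mm in diameter, 45 mm long. 40 g. Origin at the rod's lower, slightly tapered tip, z up along the rod: grip from z = 55 to 100 mm. Starts upright in a hole of the stand, grip resting on the stand's top; lifts straight out (60 mm). None if absent.
- probe2: A probe: steel rod 8 mm thick reaching 55 mm below a black plastic cylindrical grip 14 mm in diameter, 45 mm long. 40 g. Origin at the rod's lower, slightly tapered tip, z up along the rod: grip from z = 55 to 100 mm. Starts upright in a hole of the stand, grip resting on the stand's top; lifts straight out (60 mm). None if absent.
- probe3: A probe: steel rod 8 mm thick reaching 55 mm below a black plastic cylindrical grip 14 mm in diameter, 45 mm long. 40 g. Origin at the rod's lower, slightly tapered tip, z up along the rod: grip from z = 55 to 100 mm. Starts upright in a hole of the stand, grip resting on the stand's top; lifts straight out (60 mm). None if absent.
- wide1: A loose bronze (brass-coloured) WIDE core ring: 56 mm outside diameter, 25 mm high, 4 mm wall, open through the middle, 0.08 to 0.17 kg; starts flat on the bench. Origin at its centre (12.5 mm above what it lies on), z along its axis. None if absent.
- wide2: A loose bronze (brass-coloured) WIDE core ring: 56 mm outside diameter, 25 mm high, 4 mm wall, open through the middle, 0.08 to 0.17 kg; starts flat on the bench. Origin at its centre (12.5 mm above what it lies on), z along its axis. None if absent.
- tall1: A loose bronze (brass-coloured) NARROW, TALLER core ring: 38 mm outside diameter, 35 mm high, 4 mm wall, open through the middle, 0.07 to 0.14 kg; starts flat on the bench. Origin at its centre (17.5 mm above what it lies on), z along its axis. None if absent.
- tall2: A loose bronze (brass-coloured) NARROW, TALLER core ring: 38 mm outside diameter, 35 mm high, 4 mm wall, open through the middle, 0.07 to 0.14 kg; starts flat on the bench. Origin at its centre (17.5 mm above what it lies on), z along its axis. None if absent.
- tall3: A loose bronze (brass-coloured) NARROW, TALLER core ring: 38 mm outside diameter, 35 mm high, 4 mm wall, open through the middle, 0.07 to 0.14 kg; starts flat on the bench. Origin at its centre (17.5 mm above what it lies on), z along its axis. None if absent.
- vial1 (a point): Centre of the open mouth (rim height 75 mm above the bench) of one of the three glass vials fixed in the rack: outside diameter 22 mm, bore 12 mm, bore depth 60 mm. z up. A probe's grip is wider than the bore and comes to rest on the rim, the probe's tip then 55 mm below this point.
- vial2 (a point): Centre of the open mouth (rim height 75 mm above the bench) of one of the three glass vials fixed in the rack: outside diameter 22 mm, bore 12 mm, bore depth 60 mm. z up. A probe's grip is wider than the bore and comes to rest on the rim, the probe's tip then 55 mm below this point.
- vial3 (a point): Centre of the open mouth (rim height 75 mm above the bench) of one of the three glass vials fixed in the rack: outside diameter 22 mm, bore 12 mm, bore depth 60 mm. z up. A probe's grip is wider than the bore and comes to rest on the rim, the probe's tip then 55 mm below this point.
- rack: Fixed teak vial rack 50 x 140 mm, the vials in a row along its y at y = -45, 0 and +45 mm; rims 75 mm high. Origin at the centre of its underside.
- stand: Fixed teak block 50 x 140 mm, 70 mm high, with three holes (11.5 mm) in a row along its y at y = -45, 0 and +45 mm, in which the probes stand. Origin at the centre of its underside.
- cabinet: Fixed low teak cabinet, 190 mm deep (x), 370 mm wide (y), 75 mm high, with one drawer that opens towards the robot. Origin at the centre of its underside; its x points away from the robot, its front face is at x = -95 mm.
- drawerbox (a joint): How far the drawer is open, in m: 0 shut, 0.15 at its stop, starts 0.13 to 0.145. It opens along the cabinet's -x, has no spring or catch, takes 2 to 3 N to move slowly. Front panel 14 mm thick, 366 mm wide, from 4 to 66 mm above the bench; box 165 mm long, side walls up to 52 mm above the bench.
- bay_left (a point): Centre of the floor of the drawer's left bay as the robot sees it, 18 mm above the bench. x points into the cabinet, y to the robot's left, z up; moves with the drawer. Bay: x and y from -79 to +79 mm (inside); walls 34 mm and front panel 48 mm above this floor. With the drawer open by q, only x < q - 79.5 mm is open to above; the rest lies under the cabinet top.
- bay_right (a point): Centre of the floor of the drawer's right bay as the robot sees it, 18 mm above the bench. x points into the cabinet, y to the robot's left, z up; moves with the drawer. Bay: x and y from -79 to +79 mm (inside); walls 34 mm and front panel 48 mm above this floor. With the drawer open by q, only x < q - 79.5 mm is open to above; the rest lies under the cabinet top.
- pull (a point): Middle of the drawer's bent steel pull, an 8 mm bar about 90 mm long across the front, 36 mm above the bench, standing 34 mm out from the cabinet's face plane (20 mm from the drawer's front panel). Moves with the drawer; can be pushed on.
- sample_wide: A bronze ring of the wide (56 mm) kind, of the same size as the loose ones, glued on the cabinet top as a sample on the left or right (cabinet y = +85 or -85 mm): the bay on the same side is the one for that kind. Origin at its centre. Not to be moved.
- sample_tall: A bronze ring of the narrow, taller (38 mm) kind, of the same size as the loose ones, glued on the cabinet top as a sample on the left or right (cabinet y = +85 or -85 mm): the bay on the same side is the one for that kind. Origin at its centre. Not to be moved.
- petri: Bystander: glass petri dish, 60 mm in diameter, 14 mm high, loose on the cabinet top between the samples. Origin under its centre.
- lifter: Bystander: chunky steel ring lifter lying on the bench, about 140 x 50 mm, 22 mm high.
- brush: Bystander: hand brush about 200 mm long, lying on the bench to the right of the drawer.

How it is judged:
On the way, in this order (a step that is already met when the one before it is completed fails the run):
1. every loose ring lies in the bay of its kind, the drawer still open (((y of sample_wide in the frame of cabinet above 0 m and (x of wide1 in the frame of bay_left between -0.079 and 0.079 m and y of wide1 in the frame of bay_left between -0.08 and 0.08 m and z of wide1 in the frame of bay_left between 0 and 0.0205 m and angle between the z axis of wide1 and the z axis of cabinet, either way round below 0.15 rad and linear speed of wide1 below 0.05 m/s) and (x of wide2 in the frame of bay_left between -0.079 and 0.079 m and y of wide2 in the frame of bay_left between -0.08 and 0.08 m and z of wide2 in the frame of bay_left between 0 and 0.0205 m and angle between the z axis of wide2 and the z axis of cabinet, either way round below 0.15 rad and linear speed of wide2 below 0.05 m/s) and (x of tall1 in the frame of bay_right between -0.079 and 0.079 m and y of tall1 in the frame of bay_right between -0.08 and 0.08 m and z of tall1 in the frame of bay_right between 0 and 0.0255 m and angle between the z axis of tall1 and the z axis of cabinet, either way round below 0.15 rad and linear speed of tall1 below 0.05 m/s) and (x of tall2 in the frame of bay_right between -0.079 and 0.079 m and y of tall2 in the frame of bay_right between -0.08 and 0.08 m and z of tall2 in the frame of bay_right between 0 and 0.0255 m and angle between the z axis of tall2 and the z axis of cabinet, either way round below 0.15 rad and linear speed of tall2 below 0.05 m/s) and (x of tall3 in the frame of bay_right between -0.079 and 0.079 m and y of tall3 in the frame of bay_right between -0.08 and 0.08 m and z of tall3 in the frame of bay_right between 0 and 0.0255 m and angle between the z axis of tall3 and the z axis of cabinet, either way round below 0.15 rad and linear speed of tall3 below 0.05 m/s)) or (y of sample_wide in the frame of cabinet below 0 m and (x of wide1 in the frame of bay_right between -0.079 and 0.079 m and y of wide1 in the frame of bay_right between -0.08 and 0.08 m and z of wide1 in the frame of bay_right between 0 and 0.0205 m and angle between the z axis of wide1 and the z axis of cabinet, either way round below 0.15 rad and linear speed of wide1 below 0.05 m/s) and (x of wide2 in the frame of bay_right between -0.079 and 0.079 m and y of wide2 in the frame of bay_right between -0.08 and 0.08 m and z of wide2 in the frame of bay_right between 0 and 0.0205 m and angle between the z axis of wide2 and the z axis of cabinet, either way round below 0.15 rad and linear speed of wide2 below 0.05 m/s) and (x of tall1 in the frame of bay_left between -0.079 and 0.079 m and y of tall1 in the frame of bay_left between -0.08 and 0.08 m and z of tall1 in the frame of bay_left between 0 and 0.0255 m and angle between the z axis of tall1 and the z axis of cabinet, either way round below 0.15 rad and linear speed of tall1 below 0.05 m/s) and (x of tall2 in the frame of bay_left between -0.079 and 0.079 m and y of tall2 in the frame of bay_left between -0.08 and 0.08 m and z of tall2 in the frame of bay_left between 0 and 0.0255 m and angle between the z axis of tall2 and the z axis of cabinet, either way round below 0.15 rad and linear speed of tall2 below 0.05 m/s) and (x of tall3 in the frame of bay_left between -0.079 and 0.079 m and y of tall3 in the frame of bay_left between -0.08 and 0.08 m and z of tall3 in the frame of bay_left between 0 and 0.0255 m and angle between the z axis of tall3 and the z axis of cabinet, either way round below 0.15 rad and linear speed of tall3 below 0.05 m/s))) and value of joint drawerbox above 0.05 m), for 0.2 s.
2. the drawer is pushed shut over the rings (value of joint drawerbox below 0.006 m), for 0.2 s.
At the end, for the whole second after the job is handed in: Each probe upright in a vial, tip 50+ mm below the rim, within 6 mm of its centre; each ring at rest, flat (9 deg) on the floor (8 mm) of its sample's bay; drawer shut within 6 mm; petri dish, lifter and brush within 30 mm of their start (((y of sample_wide in the frame of cabinet above 0 m and (x of wide1 in the frame of bay_left between -0.079 and 0.079 m and y of wide1 in the frame of bay_left between -0.08 and 0.08 m and z of wide1 in the frame of bay_left between 0 and 0.0205 m and angle between the z axis of wide1 and the z axis of cabinet, either way round below 0.15 rad and linear speed of wide1 below 0.05 m/s) and (x of wide2 in the frame of bay_left between -0.079 and 0.079 m and y of wide2 in the frame of bay_left between -0.08 and 0.08 m and z of wide2 in the frame of bay_left between 0 and 0.0205 m and angle between the z axis of wide2 and the z axis of cabinet, either way round below 0.15 rad and linear speed of wide2 below 0.05 m/s) and (x of tall1 in the frame of bay_right between -0.079 and 0.079 m and y of tall1 in the frame of bay_right between -0.08 and 0.08 m and z of tall1 in the frame of bay_right between 0 and 0.0255 m and angle between the z axis of tall1 and the z axis of cabinet, either way round below 0.15 rad and linear speed of tall1 below 0.05 m/s) and (x of tall2 in the frame of bay_right between -0.079 and 0.079 m and y of tall2 in the frame of bay_right between -0.08 and 0.08 m and z of tall2 in the frame of bay_right between 0 and 0.0255 m and angle between the z axis of tall2 and the z axis of cabinet, either way round below 0.15 rad and linear speed of tall2 below 0.05 m/s) and (x of tall3 in the frame of bay_right between -0.079 and 0.079 m and y of tall3 in the frame of bay_right between -0.08 and 0.08 m and z of tall3 in the frame of bay_right between 0 and 0.0255 m and angle between the z axis of tall3 and the z axis of cabinet, either way round below 0.15 rad and linear speed of tall3 below 0.05 m/s)) or (y of sample_wide in the frame of cabinet below 0 m and (x of wide1 in the frame of bay_right between -0.079 and 0.079 m and y of wide1 in the frame of bay_right between -0.08 and 0.08 m and z of wide1 in the frame of bay_right between 0 and 0.0205 m and angle between the z axis of wide1 and the z axis of cabinet, either way round below 0.15 rad and linear speed of wide1 below 0.05 m/s) and (x of wide2 in the frame of bay_right between -0.079 and 0.079 m and y of wide2 in the frame of bay_right between -0.08 and 0.08 m and z of wide2 in the frame of bay_right between 0 and 0.0205 m and angle between the z axis of wide2 and the z axis of cabinet, either way round below 0.15 rad and linear speed of wide2 below 0.05 m/s) and (x of tall1 in the frame of bay_left between -0.079 and 0.079 m and y of tall1 in the frame of bay_left between -0.08 and 0.08 m and z of tall1 in the frame of bay_left between 0 and 0.0255 m and angle between the z axis of tall1 and the z axis of cabinet, either way round below 0.15 rad and linear speed of tall1 below 0.05 m/s) and (x of tall2 in the frame of bay_left between -0.079 and 0.079 m and y of tall2 in the frame of bay_left between -0.08 and 0.08 m and z of tall2 in the frame of bay_left between 0 and 0.0255 m and angle between the z axis of tall2 and the z axis of cabinet, either way round below 0.15 rad and linear speed of tall2 below 0.05 m/s) and (x of tall3 in the frame of bay_left between -0.079 and 0.079 m and y of tall3 in the frame of bay_left between -0.08 and 0.08 m and z of tall3 in the frame of bay_left between 0 and 0.0255 m and angle between the z axis of tall3 and the z axis of cabinet, either way round below 0.15 rad and linear speed of tall3 below 0.05 m/s))) and value of joint drawerbox below 0.006 m and ((horizontal distance between probe1 and vial1 below 0.006 m and z of probe1 in the frame of vial1 below -0.05 m and angle between probe1's own z axis and vertical below 0.12 rad) or (horizontal distance between probe1 and vial2 below 0.006 m and z of probe1 in the frame of vial2 below -0.05 m and angle between probe1's own z axis and vertical below 0.12 rad) or (horizontal distance between probe1 and vial3 below 0.006 m and z of probe1 in the frame of vial3 below -0.05 m and angle between probe1's own z axis and vertical below 0.12 rad)) and ((horizontal distance between probe2 and vial1 below 0.006 m and z of probe2 in the frame of vial1 below -0.05 m and angle between probe2's own z axis and vertical below 0.12 rad) or (horizontal distance between probe2 and vial2 below 0.006 m and z of probe2 in the frame of vial2 below -0.05 m and angle between probe2's own z axis and vertical below 0.12 rad) or (horizontal distance between probe2 and vial3 below 0.006 m and z of probe2 in the frame of vial3 below -0.05 m and angle between probe2's own z axis and vertical below 0.12 rad)) and ((horizontal distance between probe3 and vial1 below 0.006 m and z of probe3 in the frame of vial1 below -0.05 m and angle between probe3's own z axis and vertical below 0.12 rad) or (horizontal distance between probe3 and vial2 below 0.006 m and z of probe3 in the frame of vial2 below -0.05 m and angle between probe3's own z axis and vertical below 0.12 rad) or (horizontal distance between probe3 and vial3 below 0.006 m and z of probe3 in the frame of vial3 below -0.05 m and angle between probe3's own z axis and vertical below 0.12 rad)) and distance of each of petri, lifter, brush from where it was at the start of the episode below 0.03 m); the robot touches nothing.
It fails at once if the petri dish is shifted by more than 30 mm (distance of petri from where it was at the start of the episode above 0.03 m).
It fails at once if the ring lifter is shifted by more than 30 mm (distance of lifter from where it was at the start of the episode above 0.03 m).
It fails at once if the brush is shifted by more than 30 mm (distance of brush from where it was at the start of the episode above 0.03 m).
Of wide1, wide2, tall1, tall2, tall3 only 3 to 5 are there at a start; the rules pass over those that are not, and their reading is None.
Of probe1, probe2, probe3 only 2 to 3 are there at a start; the rules pass over those that are not, and their reading is None.
At some moment in a run one of wide1, wide2, tall1, tall2, tall3 may be knocked a few centimetres aside while the robot is not near it.
It also fails if it takes over 210 s, if anything falls off the work surface, if the arm or the gripper's body presses on something with over 40 N, if the wrist force passes 120 N, or if a joint passes its speed limit or range.

ROBOT

A 7-joint arm with a two-finger parallel gripper is mounted at the origin on the work surface. World frame = base frame: x ahead of the robot, y to its left, z up, the work surface at z = 0. Lengths are in m, angles in rad, forces in N, time in s.
With the tool pointing down it reaches from about 0.35 to 0.9 m from the base axis. Payload 8.1 kg.
Tool frame: the origin (TCP) lies on the centre line of the jaws, within the pads' length; the fingertips stand 11 mm ahead of it and the grasp point (between the pads) lies 8 mm behind it (arm.nose_length is the distance from the TCP to the fingertips, in m); z points along the fingers, y is the line along which they close (so a half turn about z gives the same grasp; the last joint's range is limited). The gripper opens to 92 mm and grips with 3 to 60 N. Pads are 19 mm wide; open, the fingers measure 130 mm over their backs; the gripper's body (75 mm by 190 mm) begins 47 mm behind the grasp point.
Start: joints at [-1.445, 0.434, 0.025, 1.573, -0.012, 1.134, -0.075], TCP at [0.142, 0.609, 0.212] pointing down, gripper open.
Joint ranges: [-2.62, 2.62], [-0.44, 2.09], [-1.27, 1.32], [0.08, 2.57], [-1.32, 4.46], [0.12, 2], [-2.74, 2.74]. Speed limits (rad/s): [2.22, 2.22, 3.01, 3.01, 3.14, 3.14, 3.14].

INTERFACE

Orientations are given as a rotation vector (axis times angle).
In Python, from cell import arm gives the robot as it stands.
- The arm moves only by the tool jog_arm, never from a script. Its argument "moves" is a list of rows, each a list of 4 numbers: the shift along the tool's x, y, z in m, then the turn about the tool's z in rad. In form: [[tx, ty, tz, spin], ...]. A call has 1 to 20 rows; each row is the pose to reach, as a shift and turn from the pose commanded when the call began, along the tool's axes at that moment; what a row does not reach only later rows make up. A row lasts 1/8 s, in which the tool goes at most 62.5 mm and 10.7 degrees, less where a joint would pass 70% of its speed; a pose out of reach is approached as far as the arm can. A call with a gripper value outside its range is refused whole. "hand" is the finger opening in m, from 0 to 0.0918, set as the call begins (left out, the last holds). The fingers move at their own pace and stop on an object; "newtons" is the grip in N (left out, the last holds). Time passes only in rows, so rows that repeat a pose let the fingers close. It gives the time, the measured TCP pose, the force, the opening and the grip force at its end, in the units of the state.
- arm.observe(): the state, without advancing time (a new reading comes with each control period).
- arm.get_image(name): name is "scene" or "top"; returns a dict with "color" (384x512x3 uint8, red, green, blue), "z_map" (384x512 float32, m along the optical axis (not along the pixel's ray), 0 where there is no reading), "fx", "fy", "cx", "cy" (pixels), "k1" (the pictures are not rectified: a ray, as slopes to the right and down, at radius r is drawn at 1 + k1 r^2 times it, then the intrinsics apply), "rvec" (rotation vector, rad) and "tvec" (3), from world to camera coordinates, as OpenCV has them. Camera axes: x right, y down, z forward; pixel columns grow to the right and rows downward; lengths in m; the calibration is good to about 2 mm. A picture is of the moment at which its call begins.
- arm.sign_off(): hands the job in; it is judged then, once.
The state is a dict: "clock": time; "joints": joint angles; "dq": joint speeds; "joint_efforts": joint torques, N m; "position": TCP position; "ee_rot": TCP orientation; "force": force on the tool from outside, world axes, zero at the start; "ft_torque": the same for the moment, N m; "width": opening from 0.0 (shut) to 1.0 (fully open); "gripper_force": force on a finger pad.
Only numpy, scipy, OpenCV 4.12 (cv2) and the standard library are available. Lean on these libraries where they do the work, as an engineer would, in place of code of your own. Each camera call takes 0.05 s, during which the arm holds its last target. There are 200 camera calls.

## Working session

There is one attempt and no reset: what is moved stays moved. The work goes in short steps, Python scripts to look and compute and a tool call to move; the robot and the scene stay as the last step left them, time stands still between calls to the robot, and variables do not carry over. Pictures are saved under pics/ and viewed, at most 14 in all, crops included, and the job is handed in when it is done.

Besides the shell and the picture viewer there is one more tool, called after "Emit:" by a JSON object that holds its "api" and its "payload". jog_arm: Moves the arm, as the interface text tells. Its arguments: {"type":"object","properties":{"moves":{"type":"array"},"hand":{"type":"number"},"newtons":{"type":"number"}},"required":["moves"]}

```bash
ls; mkdir -p pics; cat > h.py <<'E'
import numpy as np, cv2
from cell import arm
def grab(name):
    im=arm.get_image(name); R=cv2.Rodrigues(np.array(im['rvec'],float))[0]; t=np.array(im['tvec'],float).ravel()
    h,w=im['z_map'].shape
    v,u=np.mgrid[0:h,0:w].astype(float)
    xd=(u-im['cx'])/im['fx']; yd=(v-im['cy'])/im['fy']
    x,y=xd.copy(),yd.copy()
    for _ in range(20):
        s=1+im['k1']*(x*x+y*y); x,y=xd/s,yd/s
    z=im['z_map']; P=np.stack([x*z,y*z,z],-1)
    W=(P-t)@R; W[z==0]=np.nan
    im.update(R=R,t=t,W=W,C=-R.T@t,rays=np.stack([x,y,np.ones_like(x)],-1)@R)
    return im
def save(im,n): cv2.imwrite('pics/'+n,im['color'][:,:,::-1])
E
python3 - <<'E'
from h import *
for n in('scene','top'):
    im=grab(n); save(im,n+'0.png'); print(n,im['C'],im['R'][2],im['fx'],im['k1'])
    np.savez('/tmp/'+n+'0',W=im['W'],c=im['color'])
print(arm.observe())
E
```

```text
pics
scene [1.27338439 0.63358133 0.88597371] [-0.56239632 -0.51373981 -0.64790569] 398.24975633294736 -0.07197117925533614
top [0.3411053  0.01650869 1.23136234] [ 0.20423826 -0.03144083 -0.97841617] 376.5835012653158 0.004642956474784167
{'clock': 0.1, 'joints': array([-1.44455622,  0.43515602,  0.02500685,  1.57399594, -0.01159601,
        1.13401017, -0.07510649]), 'dq': array([-0.00037832, -0.00297302,  0.00092923, -0.0033725 ,  0.00198109,
       -0.00043662,  0.00140338]), 'joint_efforts': array([ 3.34878074e-03, -6.69128251e+01,  9.88239795e-01, -3.15147614e+01,
       -6.04293589e-02,  3.74916766e-02,  4.78325740e-05]), 'position': array([0.14174546, 0.60822354, 0.21142611]), 'ee_rot': array([-3.58838219e-01, -3.12101532e+00,  2.23743156e-03]), 'force': array([-0.70405694,  0.16505181, -0.85488826]), 'ft_torque': array([ 0.00363355, -0.01657727,  0.02329788]), 'gripper_force': 0.0, 'width': 0.9967697458884822}
```

View pics/scene0.png

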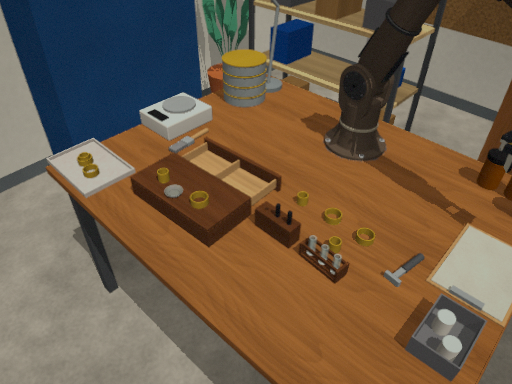

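View pics/top0.png

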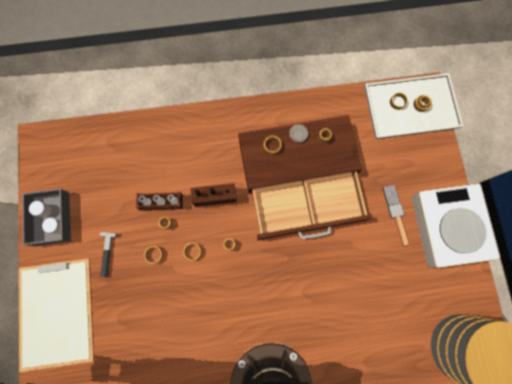

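The scene image shows the cabinet at left with the drawer open and the two samples (wide at 199,200, tall at 163,175). The stand at (277,222) holds two probes, and the rack is at (324,258). The top image shows four loose rings: wide at (153,255) and (193,252), tall at (231,244) and (166,223). The gripper isn't where I expected in either image, so I'll check that while I measure.

```bash
python3 - <<'E'
import numpy as np
W=np.load('/tmp/top0.npz')['W']; S=np.load('/tmp/scene0.npz')['W']
f=lambda A,p:np.round(np.nanmedian(A[p[1]-1:p[1]+2,p[0]-1:p[0]+2].reshape(-1,3),axis=0),3)
for p in [(271,370),(271,355),(55,315),(107,238),(105,260),(46,217),(160,230),(232,258),(272,145),(299,133),(420,100),(390,205),(402,230),(316,232),(300,165)]: print('top',p,f(W,p))
for p in [(355,150),(410,40),(380,60),(480,280),(278,208),(290,215),(324,258),(312,238),(323,248),(337,257),(250,200)]: print('scene',p,f(S,p))
# rings in top: heights between 0.01 and .05 in the region
for n,A in(('top',W),('scene',S)):
    m=(A[...,2]>0.012)&(A[...,2]<0.12)&(A[...,0]>.3)&(A[...,0]<.65)&(A[...,1]>.05)&(A[...,1]<.6)
    import cv2
    k,l,st,c=cv2.connectedComponentsWithStats(m.astype(np.uint8))
    for i in range(1,k):
        if st[i,4]>12:
            P=A[l==i]; hi=P[P[:,2]>np.percentile(P[:,2],90)-.004]
            print(n,c[i].round(),st[i,4],'min',P.min(0).round(3),'max',P.max(0).round(3),'himid',((hi.min(0)+hi.max(0))/2).round(4))
E
```

```text
top (271, 370) [ 0.07  -0.006  0.112]
top (271, 355) [ 0.088 -0.014  0.014]
top (55, 315) [0.292 0.633 0.008]
top (107, 238) [0.507 0.457 0.017]
top (105, 260) [0.438 0.465 0.021]
top (46, 217) [0.604 0.653 0.006]
top (160, 230) [ 0.513  0.29  -0.   ]
top (232, 258) [ 0.391  0.068 -0.001]
top (272, 145) [ 0.727 -0.107  0.074]
top (299, 133) [ 0.754 -0.199  0.079]
top (420, 100) [ 0.833 -0.633  0.039]
top (390, 205) [ 0.491 -0.467  0.017]
top (402, 230) [ 0.406 -0.487  0.018]
top (316, 232) [ 0.438 -0.215 -0.   ]
top (300, 165) [ 0.649 -0.186  0.075]
scene (355, 150) [0.085 0.051 0.028]
scene (410, 40) [0.052 0.146 0.472]
scene (380, 60) [0.075 0.072 0.392]
scene (480, 280) [0.349 0.642 0.006]
scene (278, 208) [0.603 0.105 0.106]
scene (290, 215) [0.604 0.149 0.108]
scene (324, 258) [0.614 0.287 0.043]
scene (312, 238) [0.6   0.23  0.071]
scene (323, 248) [0.614 0.275 0.073]
scene (337, 257) [0.606 0.321 0.068]
scene (250, 200) [ 0.601 -0.01   0.063]
top [210. 195.] 720 min [0.57  0.05  0.013] max [0.623 0.171 0.119] himid [0.5962 0.11   0.0942]
top [159. 201.] 638 min [0.57  0.205 0.
[... 824 characters left out ...]
.0358]
scene [280. 223.] 1083 min [0.572 0.05  0.012] max [0.628 0.173 0.118] himid [0.5999 0.1253 0.0976]
scene [332. 214.] 134 min [0.403 0.163 0.012] max [0.461 0.219 0.029] himid [0.4318 0.1916 0.0256]
scene [365. 235.] 143 min [0.41  0.288 0.013] max [0.467 0.343 0.027] himid [0.438  0.3155 0.0241]
scene [325. 255.] 1106 min [0.514 0.205 0.012] max [0.64  0.351 0.079] himid [0.6067 0.2773 0.0727]
scene [404. 268.] 356 min [0.389 0.428 0.012] max [0.531 0.486 0.027] himid [0.4607 0.4559 0.0231]
scene [453. 288.] 27 min [0.429 0.59  0.013] max [0.45  0.6   0.019] himid [0.4394 0.5947 0.0169]
scene [434. 308.] 218 min [0.513 0.579 0.012] max [0.65  0.6   0.063] himid [0.5836 0.589  0.0599]
```

```bash
python3 - <<'E'
import numpy as np,cv2
from scipy.cluster.vq import kmeans2
A={n:np.load(f'/tmp/{n}0.npz')['W'] for n in('top','scene')}
def box(P):return np.all(np.isfinite(P),-1)
for n,W in A.items():
    x,y,z=np.moveaxis(W,-1,0); print('==',n)
    m=(z>.064)&(z<.09)&(x>.55)&(x<.66)&(y>.195)&(y<.36); P=W[m]
    c,l=kmeans2(P[:,:2],np.array([[.602,.23],[.602,.275],[.602,.32]]),minit='matrix'); 
    for i in range(3):Q=P[l==i];print('vial',len(Q),c[i].round(4),((Q.min(0)+Q.max(0))/2).round(4),np.ptp(Q,axis=0).round(3))
    m=(z>.06)&(z<.078)&(x>.55)&(x<.65)&(y>.03)&(y<.19);P=W[m];r=cv2.minAreaRect(P[:,:2].astype(np.float32)*1000);print('stand',np.round(r[0],1),np.round(r[1],1),r[2],np.median(P[:,2]))
    m=(z>.085)&(z<.13)&(x>.55)&(x<.65)&(y>.03)&(y<.19);P=W[m]
    c,l=kmeans2(P[:,:2],np.array([[.6,.11],[.6,.15]]),minit='matrix')
    for i in range(2):Q=P[l==i];print('probe',len(Q),c[i].round(4),((Q.min(0)+Q.max(0))/2).round(4),np.ptp(Q,axis=0).round(3),Q[:,2].max())
    m=(z>.068)&(z<.082)&(x>.5)&(x<.95)&(y>-.42)&(y<.03);P=W[m];r=cv2.minAreaRect(P[:,:2].astype(np.float32)*1000);print('cab',np.round(r[0],1),np.round(r[1],1),r[2],np.median(P[:,2]))
    m=(z>.055)&(z<.068)&(x>.36)&(x<.56)&(y>-.42)&(y<.1);P=W[m];r=cv2.minAreaRect(P[:,:2].astype(np.float32)*1000);print('panel',np.round(r[0],1),np.round(r[1],1),r[2],len(P))
    m=(z>.085)&(z<.13)&(x>.6)&(x<.95)&(y>-.42)&(y<.03);P=W[m]
    c,l=kmeans2(P[:,:2],np.array([[.72,-.1],[.76,-.28],[.76,-.2]]),minit='matrix')
    for i in range(3):Q=P[l==i];print('samples',len(Q),((Q.min(0)+Q.max(0))/2).round(4),np.ptp(Q,axis=0).round(3),Q[:,2].max().round(3))
T=cv2.imread('pics/top0.png')[170:280,130:380];S=cv2.imread('pics/scene0.png')[190:290,240:390]
cv2.imwrite('pics/crop1.png',np.vstack([cv2.resize(T[:60,:120],(800,400),interpolation=3)[:280],cv2.resize(S,(480,320),interpolation=3).__class__(cv2.copyMakeBorder(cv2.resize(S,(480,320),interpolation=3),0,0,0,320,0).shape,np.uint8,cv2.copyMakeBorder(cv2.resize(S,(480,320),interpolation=3),0,0,0,320,0).copy())]))
E
```

```text
== top
vial 35 [0.5973 0.2321] [0.5976 0.2332 0.0721] [0.02  0.022 0.011]
vial 35 [0.6016 0.277 ] [0.6019 0.2769 0.0726] [0.023 0.02  0.016]
vial 34 [0.6062 0.3215] [0.6064 0.322  0.0721] [0.02  0.021 0.016]
stand [596.  100.1] [140.   51.2] 88.2557373046875 0.0695081296927951
probe 26 [0.5945 0.0992] [0.5963 0.0993 0.1032] [0.015 0.012 0.032] 0.11918952460249739
probe 24 [0.5955 0.1441] [0.5964 0.1442 0.1043] [0.013 0.012 0.028] 0.11802805175945313
cab [ 694.3 -171.8] [192.9 410.2] 2.8095569610595703 0.07457440588143427
panel [ 490.3 -203.7] [364.3 122. ] 87.42044830322266 494
samples 100 [ 0.7209 -0.1051  0.0954] [0.056 0.053 0.021] 0.106
samples 100 [ 0.7278 -0.2754  0.1003] [0.037 0.036 0.028] 0.114
samples 79 [ 0.7507 -0.1954  0.0896] [0.055 0.057 0.009] 0.094
== scene
vial 53 [0.6035 0.2334] [0.6023 0.2332 0.0715] [0.024 0.023 0.014]
vial 51 [0.6079 0.2783] [0.6064 0.2782 0.0715] [0.022 0.021 0.015]
vial 55 [0.6128 0.3238] [0.6119 0.3231 0.0707] [0.023 0.021 0.013]
stand [599.  101.6] [142.5  54.7] 89.54674530029297 0.07000705801939783
probe 48 [0.6015 0.1033] [0.5991 0.1025 0.1017] [0.014 0.014 0.033] 0.11820859303116567
probe 48 [0.6025 0.1486] [0.6002 0.1481 0.1018] [0.015 0.014 0.032] 0.11796926989193726
cab [ 697.5 -191.3] [195.6 375.4] 2.2932651042938232 0.07551283676519446
panel [ 500.5 -200.3] [114.6 370.5] 1.8587194681167603 379
samples 170 [ 0.7243 -0.1045  0.0944] [0.055 0.059 0.019] 0.104
samples 141 [ 0.733  -0.2729  0.0996] [0.038 0.041 0.029] 0.114
samples 78 [ 0.7533 -0.1952  0.0885] [0.056 0.062 0.007] 0.092
```

Emit:
{"api": "jog_arm", "payload": {"moves": [[0,0,-0.05,0],[0,0,-0.08,0],[-0.3,-0.2,-0.08,0],[-0.3,-0.2,-0.08,0],[-0.3,-0.2,-0.08,0],[-0.3,-0.2,-0.08,0],[-0.3,-0.2,-0.08,0],[-0.3,-0.2,-0.08,0],[-0.3,-0.2,-0.08,0],[-0.3,-0.2,-0.08,0]]}}

```text
clock: 1.35
position: [0.3879, 0.3463, 0.2919]
ee_rot: [-0.358, -3.12, -0.0]
force: [-0.6, 0.1, 0.5]
width: 1.0
gripper_force: 0.0
```

```bash
python3 - <<'E'
from h import *
A={n:np.load(f'/tmp/{n}0.npz')['W'] for n in('top','scene')}
c=np.array([.696,-.191]);th=.046;R=np.array([[np.cos(th),np.sin(th)],[-np.sin(th),np.cos(th)]])
for n,W in A.items():
    L=(W[...,:2]-c)@R.T; z=W[...,2]
    m=(z>.057)&(z<.073)&(L[...,0]<-.15)&(L[...,0]>-.3)&(abs(L[...,1])<.17);P=L[m]
    print(n,'panel x',np.percentile(P[:,0],[2,50,98]).round(4),len(P))
    for lo in(-.17,.1):
        mm=m&(L[...,1]>lo)&(L[...,1]<lo+.07);print('   part',np.median(L[mm][:,0]).round(4))
    m=(z>.042)&(z<.058)&(L[...,0]<-.12)&(L[...,0]>-.21)&(abs(L[...,1])<.2);P=L[m]
    print('walls y',[ (np.median(P[abs(P[:,1]-y)<.03][:,1]).round(4)) for y in(-.165,0,.165)])
    m=(z>.01)&(z<.025)&(L[...,0]<-.12)&(L[...,0]>-.22);
    for s in(-1,1):
        P=L[m&(L[...,1]*s>0)&(abs(L[...,1])<.19)]; print('floor',s,np.percentile(P,[1,99],axis=0).round(3).tolist(),np.median(z[m]).round(4))
p=arm.observe()['position']; print(p)
for n in('top','scene'):
    im=grab(n);save(im,n+'1.png');W=im['W'];z=W[...,2]
    cam=im['R']@p+im['t'];a,b=cam[:2]/cam[2];s=1+im['k1']*(a*a+b*b);print(n,'px',a*s*im['fx']+im['cx'],b*s*im['fy']+im['cy'])
    m=(np.linalg.norm(W[...,:2]-p[:2],axis=-1)<.15)&(z>p[2]-.03)
    P=W[m];print(len(P),P.min(0).round(3) if len(P) else '',P.max(0).round(3) if len(P) else '')
E
```

```text
top panel x [-0.2525 -0.2458 -0.2385] 510
   part -0.2464
   part -0.245
walls y [np.float64(-0.1665), np.float64(0.0007), np.float64(0.168)]
floor -1 [[-0.219, -0.165], [-0.121, -0.011]] 0.0178
floor 1 [[-0.219, 0.003], [-0.121, 0.162]] 0.0178
scene panel x [-0.2502 -0.2396 -0.2342] 354
   part -0.2403
   part -0.2391
walls y [np.float64(-0.1652), np.float64(0.0033), np.float64(0.171)]
floor -1 [[-0.218, -0.167], [-0.143, -0.036]] 0.0184
floor 1 [[-0.219, 0.002], [-0.138, 0.172]] 0.0184
[0.38791403 0.34632852 0.29188516]
top px 113.21368981362801 270.7084624169193
11623 [0.258 0.213 0.372] [0.453 0.351 0.78 ]
scene px 404.96940462001874 158.56660578200857
7421 [0.334 0.249 0.305] [0.457 0.446 0.7  ]
```

View pics/scene1.png

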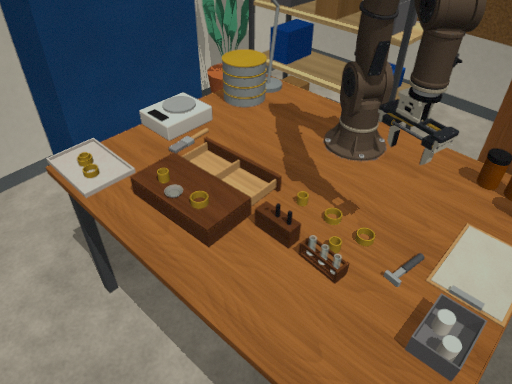

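The gripper shows at about (410,150) in the scene image, close to its projected TCP (405,158), so the frames agree. All four rings are where I measured them.

```bash
cat >> h.py <<'E'
YAW=1.617   # direction of the jaw line: cabinet y
def go(*targets):
    """print rows (tool shift, spin) from the present pose to world (x,y,z[,yaw])"""
    s=arm.observe(); p=s['position']; R=cv2.Rodrigues(np.array(s['ee_rot']))[0]
    cur=np.arctan2(R[1,1],R[0,1]); print('at',p.round(4),'yaw',cur.round(3),'tilt',np.round(R[:2,2],4),'F',s['force'].round(1),'w',round(s['width'],3))
    for t in targets:
        yaw=t[3] if len(t)>3 else YAW
        print(t,'->',(R.T@(np.array(t[:3])-p)).round(4).tolist(),'spin',round(float(-(yaw-cur)),3))
def rings():
    """loose rings on the bench seen in each view"""
    for n in('top','scene'):
        W=grab(n)['W']; x,y,z=np.moveaxis(W,-1,0)
        m=(z>.012)&(z<.045)&(x>.33)&(x<.565)&(y>-.02)&(y<.4)
        k,l,st,c=cv2.connectedComponentsWithStats(m.astype(np.uint8))
        for i in range(1,k):
            P=W[l==i]
            if st[i,4]>12: print(n,((P.min(0)+P.max(0))/2)[:2].round(4),np.ptp(P,axis=0)[:2].round(3),'top',P[:,2].max().round(3))
E
python3 - <<'E'
from h import *
go((.4296,.1913,.12),(.4296,.1913,.017))
E
```

```text
at [0.3874 0.347  0.2919] yaw 1.344 tilt [-0.0007  0.    ] F [-0.7 -0.1 -0.1] w 0.999
(0.4296, 0.1913, 0.12) -> [-0.0762, -0.1423, 0.1719] spin -0.273
(0.4296, 0.1913, 0.017) -> [-0.0763, -0.1423, 0.2749] spin -0.273
```

Emit:
{"api": "jog_arm", "payload": {"moves": [[-0.076,-0.142,0.1,-0.273],[-0.076,-0.142,0.17,-0.273],[-0.076,-0.142,0.17,-0.273],[-0.076,-0.142,0.17,-0.273],[-0.076,-0.142,0.17,-0.273],[-0.076,-0.142,0.17,-0.273],[-0.076,-0.142,0.2,-0.273],[-0.076,-0.142,0.225,-0.273],[-0.076,-0.142,0.25,-0.273],[-0.076,-0.142,0.265,-0.273],[-0.076,-0.142,0.275,-0.273],[-0.076,-0.142,0.275,-0.273]], "hand": 0.0918, "newtons": 20}}

```text
clock: 2.95
position: [0.4304, 0.1907, 0.0171]
ee_rot: [0.07, -3.141, -0.0]
force: [0.7, -0.4, 0.1]
width: 0.998
gripper_force: 0.0
```

Emit:
{"api": "jog_arm", "payload": {"moves": [[0,0,0,0],[0,0,0,0],[0,0,0,0],[0,0,0,0],[0,0,0,0],[0,0,0,0]], "hand": 0.045}}

```text
clock: 3.7
position: [0.4304, 0.1903, 0.0171]
ee_rot: [-0.069, 3.141, 0.0]
force: [-0.1, 0.4, -0.1]
width: 0.494
gripper_force: 0.0
```

```bash
python3 - <<'E'
from h import *
go((.4296,.1913,.2),(.5518,-.1146,.2),(.5518,-.1146,.037))
E
```

```text
at [0.4304 0.1903 0.0171] yaw 1.615 tilt [0. 0.] F [-0.1  0.4 -0.1] w 0.494
(0.4296, 0.1913, 0.2) -> [0.0008, 0.001, -0.1829] spin -0.002
(0.5518, -0.1146, 0.2) -> [-0.1079, -0.31, -0.1829] spin -0.002
(0.5518, -0.1146, 0.037) -> [-0.1078, -0.31, -0.0199] spin -0.002
```

```bash
python3 - <<'E'
from h import *
rings(); im=grab('scene');cv2.imwrite('pics/s2.png',cv2.resize(im['color'][120:300,240:440,::-1],(800,600)[0:2] if 0 else (660,594),interpolation=3))
E
```

```text
top [0.5407 0.2717] [0.015 0.023] top 0.039
top [0.433  0.0711] [0.036 0.037] top 0.04
scene [ 0.4455 -0.0178] [0.015 0.004] top 0.045
scene [0.4348 0.0736] [0.042 0.038] top 0.04
scene [0.433  0.1903] [0.057 0.065] top 0.045
scene [0.4385 0.3149] [0.055 0.056] top 0.027
scene [0.5343 0.2678] [0.042 0.039] top 0.038
```

View pics/s2.png

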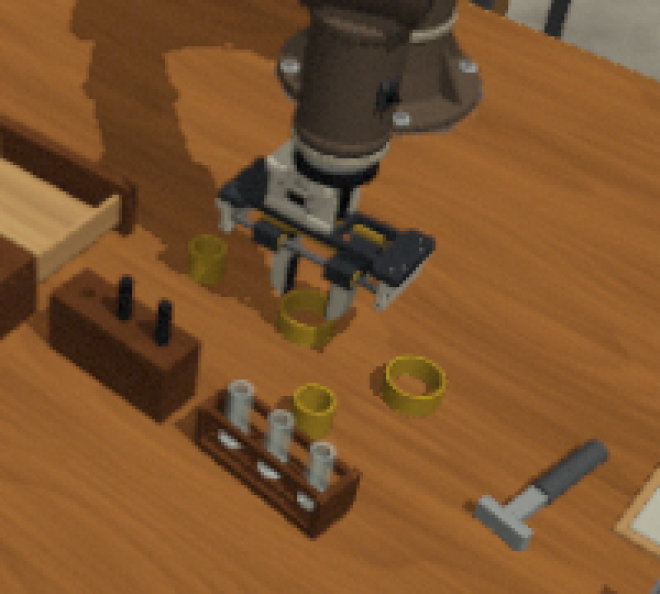

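The picture shows the fingers closed to 45 mm without the ring. Their tips look level with the top of the ring or behind it (crop 283,290 and 340,318, ring centre 308,320). I'll measure the fingers by depth.

```bash
python3 - <<'E'
from h import *
p=arm.observe()['position']
for n in('scene','top'):
    im=grab(n);W=im['W'];c=im['color'].astype(int);z=W[...,2]
    sat=c.max(-1)-c.min(-1)
    m=(np.linalg.norm(W[...,:2]-p[:2],axis=-1)<.08)&(z>.008)&(z<.09)&(sat<45)
    P=W[m]; print(n,len(P))
    if len(P):
        for a in np.arange(.005,.09,.01):
            Q=P[(P[:,2]>a)&(P[:,2]<a+.01)]
            for s in(-1,1):
                q=Q[(Q[:,1]-p[1])*s>0]
                if len(q):print(round(a,3),s,len(q),q.min(0).round(3),q.max(0).round(3))
E
```

```text
scene 156
0.025 -1 3 [0.431 0.166 0.033] [0.443 0.167 0.035]
0.025 1 1 [0.427 0.219 0.028] [0.427 0.219 0.028]
0.035 -1 11 [0.426 0.155 0.036] [0.444 0.168 0.044]
0.035 1 11 [0.437 0.213 0.036] [0.443 0.224 0.045]
0.045 -1 20 [0.422 0.154 0.045] [0.446 0.168 0.054]
0.045 1 14 [0.419 0.214 0.045] [0.443 0.23  0.054]
0.055 -1 19 [0.424 0.152 0.055] [0.445 0.169 0.065]
0.055 1 20 [0.421 0.215 0.056] [0.442 0.231 0.065]
0.065 -1 16 [0.421 0.153 0.066] [0.444 0.168 0.075]
0.065 1 14 [0.422 0.215 0.067] [0.443 0.231 0.074]
0.075 -1 16 [0.429 0.153 0.076] [0.445 0.167 0.085]
0.075 1 8 [0.433 0.215 0.075] [0.442 0.233 0.079]
0.085 -1 3 [0.424 0.161 0.088] [0.44  0.165 0.09 ]
top 0
```

```bash
python3 - <<'E'
from h import *
print({k:getattr(arm,k) for k in dir(arm) if k[0]!='_' and not callable(getattr(arm,k))})
E
```

```text
{'nose_length': 0.011}
```

Emit:
{"api": "jog_arm", "payload": {"moves": [[0,0,0,0],[0,0,0,0],[0,0,0,0],[0,0,0,0],[0,0,0,0]], "hand": 0.0918}}

```text
clock: 4.58
position: [0.4304, 0.1903, 0.0171]
ee_rot: [0.069, -3.141, -0.0]
force: [-0.1, -0.6, -0.1]
width: 0.971
gripper_force: 0.0
```

Emit:
{"api": "jog_arm", "payload": {"moves": [[0,0,0.005,0],[0,0,0.01,0],[0,0,0.013,0],[0,0,0.016,0],[0,0,0.016,0]]}}

```text
clock: 5.2
position: [0.4302, 0.1903, 0.0009]
ee_rot: [0.069, -3.14, 0.0]
force: [-0.1, 0.1, -0.8]
width: 0.995
gripper_force: 0.0
```

Nominally the tips are now below the bench and there's no contact. The true tips must sit about 25 mm higher than reported, so I'll close here and correct for that.

Emit:
{"api": "jog_arm", "payload": {"moves": [[0,0,0,0],[0,0,0,0],[0,0,0,0],[0,0,0,0],[0,0,0,0],[0,0,0,0]], "hand": 0.045}}

```text
clock: 5.95
position: [0.4304, 0.1904, 0.0012]
ee_rot: [-0.069, 3.141, 0.0]
force: [-0.3, -0.2, 1.6]
width: 0.599
gripper_force: 20.0
```

```bash
python3 - <<'E'
from h import *
p=arm.observe()['position'];print(arm.observe()['width'],arm.observe()['gripper_force'],p)
for n in('scene',):
    im=grab(n);W=im['W'];c=im['color'].astype(int);z=W[...,2]
    sat=c.max(-1)-c.min(-1)
    m=(np.linalg.norm(W[...,:2]-p[:2],axis=-1)<.08)&(z>.003)&(z<.09)&(sat<45)
    P=W[m]; print(np.sort(P[P[:,1]>p[1]][:,2])[:8].round(3),np.sort(P[P[:,1]<p[1]][:,2])[:8].round(3))
go((.4302,.1903,.2),(.5518,-.1146,.2))
E
```

```text
0.5993677646632612 20.000037057325244 [0.43043588 0.19043388 0.00120648]
[0.008 0.022 0.024 0.026 0.026 0.027 0.027 0.03 ] [0.017 0.019 0.021 0.022 0.022 0.023 0.025 0.025]
at [0.4304 0.1904 0.0012] yaw 1.615 tilt [0.0001 0.0001] F [-0.6  0.3  1.8] w 0.6
(0.4302, 0.1903, 0.2) -> [0.0002, -0.0001, -0.1988] spin -0.002
(0.5518, -0.1146, 0.2) -> [-0.1078, -0.31, -0.1988] spin -0.002
```

Emit:
{"api": "jog_arm", "payload": {"moves": [[0,0,-0.04,0],[0,0,-0.1,0],[0,0,-0.15,0],[-0.054,-0.155,-0.17,0],[-0.108,-0.31,-0.17,0],[-0.108,-0.31,-0.17,0],[-0.108,-0.31,-0.17,0],[-0.108,-0.31,-0.17,0],[-0.108,-0.31,-0.17,0],[-0.108,-0.31,-0.17,0],[-0.108,-0.31,-0.17,0],[-0.108,-0.31,-0.12,0],[-0.108,-0.31,-0.08,0],[-0.108,-0.31,-0.05,0],[-0.108,-0.31,-0.03,0],[-0.108,-0.31,-0.022,0],[-0.108,-0.31,-0.022,0]]}}

```text
clock: 8.12
position: [0.5518, -0.1133, 0.0232]
ee_rot: [0.072, -3.14, -0.001]
force: [-0.0, 0.2, -0.4]
width: 0.601
gripper_force: 20.0
```

```bash
python3 - <<'E'
from h import *
go((.5518,-.1146,.02)); print(arm.observe()['gripper_force'])
E
```

```text
at [ 0.5518 -0.1133  0.0232] yaw 1.617 tilt [-0.0006  0.0006] F [-0.   0.2 -0.4] w 0.601
(0.5518, -0.1146, 0.02) -> [0.0, -0.0013, 0.0032] spin -0.0
19.999897708185017
```

Emit:
{"api": "jog_arm", "payload": {"moves": [[0,0,0.002,0],[0,0,0.004,0],[0,0,0.005,0],[0,0,0.005,0]]}}

```text
clock: 8.62
position: [0.5528, -0.1146, 0.0191]
ee_rot: [-0.069, 3.139, 0.0]
force: [-1.6, 1.0, 7.9]
width: 0.598
gripper_force: 20.0
```

Emit:
{"api": "jog_arm", "payload": {"moves": [[0,0,0,0],[0,0,0,0],[0,0,0,0],[0,0,-0.02,0],[0,0,-0.05,0],[0,0,-0.1,0],[0,0,-0.15,0],[0,0,-0.15,0]], "hand": 0.07}}

```text
clock: 9.62
position: [0.5544, -0.1153, 0.1719]
ee_rot: [-0.069, 3.134, -0.001]
force: [0.1, 0.4, -0.8]
width: 0.76
gripper_force: 0.0
```

```bash
python3 - <<'E'
from h import *
rings()
go((.4363,.315,.17),(.4363,.315,.000))
im=grab('scene');W=im['W'];x,y,z=np.moveaxis(W,-1,0);c=im['color'].astype(int)
m=(c[...,0]-c[...,2]>60)&(x>.43)&(x<.61)&(y>-.21)&(y<-.03)&(z>.03)&(z<.06);P=W[m];print(len(P),P.min(0),P.max(0))
E
```

```text
top [0.5297 0.2672] [0.037 0.036] top 0.039
top [0.4327 0.0711] [0.035 0.037] top 0.04
top [0.4343 0.3143] [0.054 0.055] top 0.029
scene [ 0.4463 -0.018 ] [0.014 0.004] top 0.045
scene [0.4361 0.0741] [0.039 0.038] top 0.039
scene [0.4374 0.3156] [0.057 0.056] top 0.027
scene [0.5346 0.2684] [0.038 0.039] top 0.038
at [ 0.552  -0.1145  0.1681] yaw 1.615 tilt [0.0007 0.0002] F [-1.5 -0.3 -0.8] w 0.763
(0.4363, 0.315, 0.17) -> [0.0965, 0.4342, -0.0018] spin -0.002
(0.4363, 0.315, 0.0) -> [0.0967, 0.4341, 0.1682] spin -0.002
207 [ 0.45169067 -0.20822272  0.03014278] [ 0.58197617 -0.03007619  0.05641823]
```

Emit:
{"api": "jog_arm", "payload": {"moves": [[0.097,0.434,-0.01,0],[0.097,0.434,-0.01,0],[0.097,0.434,-0.01,0],[0.097,0.434,-0.01,0],[0.097,0.434,-0.01,0],[0.097,0.434,-0.01,0],[0.097,0.434,-0.01,0],[0.097,0.434,-0.01,0],[0.097,0.434,-0.01,0],[0.097,0.434,0.05,0],[0.097,0.434,0.09,0],[0.097,0.434,0.12,0],[0.097,0.434,0.15,0],[0.097,0.434,0.166,0],[0.097,0.434,0.168,0],[0.097,0.434,0.168,0]], "hand": 0.0918}}

```text
clock: 11.78
position: [0.4366, 0.3145, 0.0008]
ee_rot: [-0.068, 3.14, 0.001]
force: [-0.8, 0.4, 0.3]
width: 1.0
gripper_force: 0.0
```

Emit:
{"api": "jog_arm", "payload": {"moves": [[0,0,0,0],[0,0,0,0],[0,0,0,0],[0,0,0,0],[0,0,0,0],[0,0,0,0]], "hand": 0.045}}

```text
clock: 12.52
position: [0.4359, 0.3148, 0.0003]
ee_rot: [-0.069, 3.141, 0.0]
force: [-0.3, -0.3, 2.1]
width: 0.608
gripper_force: 20.0
```

```bash
python3 - <<'E'
from h import *
go((.4899,-.1174,.19),(.4899,-.1174,.02))
E
```

```text
at [4.359e-01 3.148e-01 3.000e-04] yaw 1.615 tilt [0.0001 0.0002] F [-0.3 -0.3  2.1] w 0.608
(0.4899, -0.1174, 0.19) -> [-0.0348, -0.4342, -0.1898] spin -0.002
(0.4899, -0.1174, 0.02) -> [-0.0348, -0.4342, -0.0198] spin -0.002
```

Emit:
{"api": "jog_arm", "payload": {"moves": [[0,0,-0.04,0],[0,0,-0.1,0],[0,0,-0.15,0],[-0.035,-0.434,-0.17,0],[-0.035,-0.434,-0.17,0],[-0.035,-0.434,-0.17,0],[-0.035,-0.434,-0.17,0],[-0.035,-0.434,-0.17,0],[-0.035,-0.434,-0.17,0],[-0.035,-0.434,-0.17,0],[-0.035,-0.434,-0.17,0],[-0.035,-0.434,-0.17,0],[-0.035,-0.434,-0.12,0],[-0.035,-0.434,-0.08,0],[-0.035,-0.434,-0.05,0],[-0.035,-0.434,-0.03,0],[-0.035,-0.434,-0.022,0],[-0.035,-0.434,-0.019,0],[-0.035,-0.434,-0.018,0],[-0.035,-0.434,-0.018,0]]}}

```text
clock: 15.02
position: [0.4904, -0.1173, 0.0187]
ee_rot: [-0.07, 3.14, 0.0]
force: [0.3, 0.2, -0.1]
width: 0.607
gripper_force: 20.0
```

Emit:
{"api": "jog_arm", "payload": {"moves": [[0,0,0,0],[0,0,0,0],[0,0,0,0],[0,0,-0.02,0],[0,0,-0.05,0],[0,0,-0.1,0],[0,0,-0.15,0],[0,0,-0.15,0]], "hand": 0.07}}

```text
clock: 16.02
position: [0.4924, -0.1179, 0.1718]
ee_rot: [-0.069, 3.134, -0.001]
force: [0.1, 0.9, -1.4]
width: 0.762
gripper_force: 0.0
```

```bash
python3 - <<'E'
from h import *
rings()
go((.4343,.0726,.17),(.4343,.0726,.000))
im=grab('scene');save(im,'s3.png')
E
```

```text
top [0.5294 0.2663] [0.038 0.036] top 0.04
top [0.4329 0.071 ] [0.035 0.037] top 0.04
scene [ 0.4485 -0.018 ] [0.013 0.004] top 0.044
scene [0.4372 0.0732] [0.041 0.04 ] top 0.038
scene [0.5353 0.2681] [0.037 0.04 ] top 0.038
at [ 0.4901 -0.1171  0.1684] yaw 1.615 tilt [0.001  0.0004] F [0.1 0.3 0.1] w 0.757
(0.4343, 0.0726, 0.17) -> [0.0473, 0.192, -0.0016] spin -0.002
(0.4343, 0.0726, 0.0) -> [0.0475, 0.192, 0.1684] spin -0.002
```

View pics/s3.png

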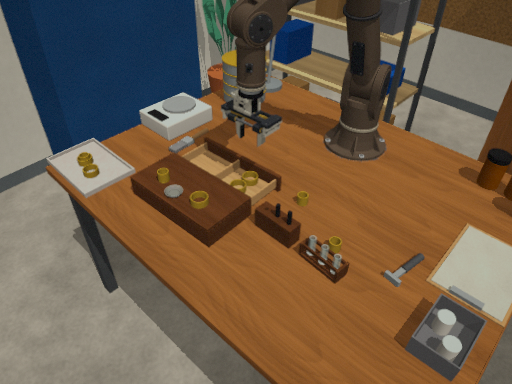

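Both wide rings lie in the left bay, at (238,186) and (250,178). The tall rings are next.

Emit:
{"api": "jog_arm", "payload": {"moves": [[0.047,0.192,0,0],[0.047,0.192,0,0],[0.047,0.192,0,0],[0.047,0.192,0,0],[0.047,0.192,0,0],[0.047,0.192,0,0],[0.047,0.192,0.05,0],[0.047,0.192,0.09,0],[0.047,0.192,0.12,0],[0.047,0.192,0.145,0],[0.047,0.192,0.163,0],[0.047,0.192,0.165,0],[0.047,0.192,0.165,0]], "hand": 0.08}}

```text
clock: 17.8
position: [0.435, 0.0714, 0.0034]
ee_rot: [-0.066, 3.141, -0.001]
force: [0.3, 0.3, 0.3]
width: 0.873
gripper_force: 0.0
```

Emit:
{"api": "jog_arm", "payload": {"moves": [[0,0,0,0],[0,0,0,0],[0,0,0,0],[0,0,0,0],[0,0,0,0],[0,0,0,0]], "hand": 0.028}}

```text
clock: 18.55
position: [0.4346, 0.0725, 0.0032]
ee_rot: [-0.069, 3.141, 0.0]
force: [0.1, -0.1, 1.2]
width: 0.392
gripper_force: 20.0
```

```bash
python3 - <<'E'
from h import *
go((.5535,-.2806,.19),(.5535,-.2806,.02))
E
```

```text
at [0.4346 0.0725 0.0032] yaw 1.615 tilt [0.     0.0001] F [ 0.1 -0.1  1.2] w 0.392
(0.5535, -0.2806, 0.19) -> [-0.1032, -0.358, -0.1868] spin -0.002
(0.5535, -0.2806, 0.02) -> [-0.1032, -0.358, -0.0168] spin -0.002
```

Emit:
{"api": "jog_arm", "payload": {"moves": [[0,0,-0.04,0],[0,0,-0.1,0],[0,0,-0.15,0],[-0.103,-0.358,-0.17,0],[-0.103,-0.358,-0.17,0],[-0.103,-0.358,-0.17,0],[-0.103,-0.358,-0.17,0],[-0.103,-0.358,-0.17,0],[-0.103,-0.358,-0.17,0],[-0.103,-0.358,-0.17,0],[-0.103,-0.358,-0.17,0],[-0.103,-0.358,-0.17,0],[-0.103,-0.358,-0.12,0],[-0.103,-0.358,-0.08,0],[-0.103,-0.358,-0.05,0],[-0.103,-0.358,-0.03,0],[-0.103,-0.358,-0.022,0],[-0.103,-0.358,-0.019,0],[-0.103,-0.358,-0.0175,0],[-0.103,-0.358,-0.0175,0]]}}

```text
clock: 21.05
position: [0.5538, -0.2808, 0.0213]
ee_rot: [-0.069, 3.14, -0.0]
force: [-0.4, -0.3, -0.1]
width: 0.394
gripper_force: 20.0
```

Emit:
{"api": "jog_arm", "payload": {"moves": [[0,0,0,0],[0,0,0,0],[0,0,0,0],[0,0,-0.02,0],[0,0,-0.05,0],[0,0,-0.1,0],[0,0,-0.15,0],[0,0,-0.15,0]], "hand": 0.06}}

```text
clock: 22.05
position: [0.5555, -0.2825, 0.1763]
ee_rot: [-0.068, 3.133, -0.005]
force: [0.6, -0.7, -0.3]
width: 0.655
gripper_force: 0.0
```

```bash
python3 - <<'E'
from h import *
rings()
go((.532,.267,.19),(.532,.267,.005))
E
```

```text
top [0.5383 0.2306] [0.036 0.035] top 0.04
scene [ 0.4455 -0.0182] [0.014 0.004] top 0.044
scene [0.5429 0.2326] [0.041 0.036] top 0.039
at [ 0.5535 -0.2807  0.1719] yaw 1.615 tilt [ 0.0018 -0.0003] F [-0.4  0.4 -0.4] w 0.654
(0.532, 0.267, 0.19) -> [-0.0027, 0.5482, -0.0183] spin -0.002
(0.532, 0.267, 0.005) -> [-0.0024, 0.5482, 0.1667] spin -0.002
```

The last ring has been knocked to about (0.540, 0.232). I'll fetch it with the jaws parallel to the rack.

```bash
python3 - <<'E'
from h import *
go((.5385,.2316,.19,1.47),(.5385,.2316,.006,1.47))
E
```

```text
at [ 0.5535 -0.2807  0.1719] yaw 1.615 tilt [ 0.0018 -0.0003] F [-0.4  0.4 -0.4] w 0.654
(0.5385, 0.2316, 0.19, 1.47) -> [-0.0076, 0.5125, -0.0183] spin 0.145
(0.5385, 0.2316, 0.006, 1.47) -> [-0.0073, 0.5126, 0.1657] spin 0.145
```

Emit:
{"api": "jog_arm", "payload": {"moves": [[-0.008,0.512,-0.02,0.145],[-0.008,0.512,-0.02,0.145],[-0.008,0.512,-0.02,0.145],[-0.008,0.512,-0.02,0.145],[-0.008,0.512,-0.02,0.145],[-0.008,0.512,-0.02,0.145],[-0.008,0.512,-0.02,0.145],[-0.008,0.512,-0.02,0.145],[-0.008,0.512,-0.02,0.145],[-0.008,0.512,-0.02,0.145],[-0.008,0.512,-0.02,0.145],[-0.008,0.512,0.04,0.145],[-0.008,0.512,0.08,0.145],[-0.008,0.512,0.11,0.145],[-0.008,0.512,0.135,0.145],[-0.008,0.512,0.155,0.145],[-0.008,0.512,0.165,0.145],[-0.008,0.512,0.166,0.145],[-0.008,0.512,0.166,0.145]], "hand": 0.07}}

```text
clock: 24.52
position: [0.5393, 0.2309, 0.0054]
ee_rot: [0.159, 3.137, 0.001]
force: [-0.6, -1.1, 0.7]
width: 0.765
gripper_force: 0.0
```

Emit:
{"api": "jog_arm", "payload": {"moves": [[0,0,0,0],[0,0,0,0],[0,0,0,0],[0,0,0,0],[0,0,0,0],[0,0,0,0]], "hand": 0.028}}

```text
clock: 25.28
position: [0.5388, 0.2314, 0.0048]
ee_rot: [0.158, 3.137, 0.001]
force: [-0.9, -0.4, 3.1]
width: 0.405
gripper_force: 20.0
```

```bash
python3 - <<'E'
from h import *
go((.4985,-.2832,.19),(.4985,-.2832,.023))
E
```

```text
at [0.5388 0.2314 0.0048] yaw 1.47 tilt [0.0002 0.0003] F [-0.9 -0.4  3.1] w 0.405
(0.4985, -0.2832, 0.19) -> [-0.0117, -0.516, -0.1854] spin -0.147
(0.4985, -0.2832, 0.023) -> [-0.0117, -0.516, -0.0184] spin -0.147
```

Emit:
{"api": "jog_arm", "payload": {"moves": [[0,0,-0.04,0],[0,0,-0.1,0],[0,0,-0.16,0],[-0.012,-0.516,-0.18,-0.147],[-0.012,-0.516,-0.18,-0.147],[-0.012,-0.516,-0.18,-0.147],[-0.012,-0.516,-0.18,-0.147],[-0.012,-0.516,-0.18,-0.147],[-0.012,-0.516,-0.18,-0.147],[-0.012,-0.516,-0.18,-0.147],[-0.012,-0.516,-0.18,-0.147],[-0.012,-0.516,-0.18,-0.147],[-0.012,-0.516,-0.18,-0.147],[-0.012,-0.516,-0.13,-0.147],[-0.012,-0.516,-0.09,-0.147],[-0.012,-0.516,-0.06,-0.147],[-0.012,-0.516,-0.04,-0.147],[-0.012,-0.516,-0.025,-0.147],[-0.012,-0.516,-0.018,-0.147],[-0.012,-0.516,-0.0175,-0.147]]}}

```text
clock: 27.78
position: [0.4993, -0.2826, 0.0224]
ee_rot: [-0.074, 3.14, 0.001]
force: [-0.1, 0.7, -1.2]
width: 0.406
gripper_force: 20.0
```

Emit:
{"api": "jog_arm", "payload": {"moves": [[0,0,0,0],[0,0,0,0],[0,0,0,0],[0,0,-0.02,0],[0,0,-0.05,0],[0,0,-0.1,0],[0.15,0,-0.15,0],[0.15,0,-0.15,0],[0.15,0,-0.15,0],[0.15,0,-0.15,0]], "hand": 0.06}}

```text
clock: 29.02
position: [0.347, -0.2908, 0.1731]
ee_rot: [-0.068, 3.139, 0.001]
force: [0.2, -0.3, -0.6]
width: 0.653
gripper_force: 0.0
```

```bash
python3 - <<'E'
from h import *
go(); im=grab('top');T=im['color'][160:260,230:390,::-1];im=grab('scene');S=im['color'][130:230,120:290,::-1]
cv2.imwrite('pics/s4.png',np.vstack([cv2.resize(T,(480,300),interpolation=3),cv2.resize(S,(480,282),interpolation=3)]))
E
```

```text
at [ 0.347  -0.2908  0.1731] yaw 1.614 tilt [0.002  0.0005] F [ 0.2 -0.3 -0.6] w 0.653
```

View pics/s4.png

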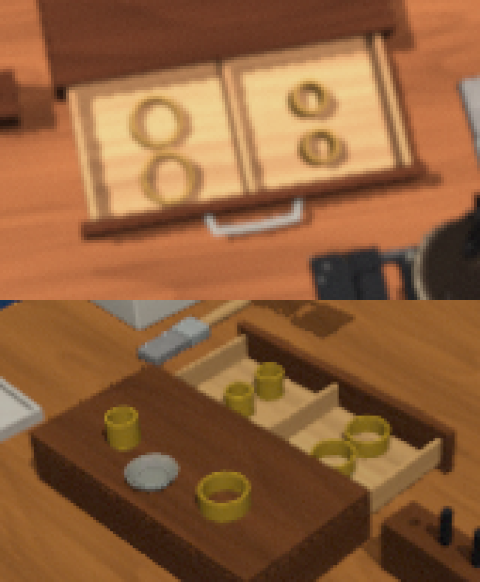

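All four rings lie flat in their bays: wide in the left one at crop (160,125) and (170,180), tall in the right one at (311,99) and (321,148). Next I'll push the drawer shut on its pull with the fingers closed.

```bash
python3 - <<'E'
from h import *
go((.3863,-.2053,.005))
E
```

```text
at [ 0.3495 -0.2904  0.1725] yaw 1.617 tilt [ 0.0015 -0.0002] F [ 1.3 -0.4  1.1] w 0.655
(0.3863, -0.2053, 0.005) -> [-0.0404, 0.0833, 0.1675] spin -0.0
```

Emit:
{"api": "jog_arm", "payload": {"moves": [[-0.04,0.083,0,0],[-0.04,0.083,0,0],[-0.04,0.083,0.05,0],[-0.04,0.083,0.1,0],[-0.04,0.083,0.14,0],[-0.04,0.083,0.167,0],[-0.04,0.083,0.167,0],[-0.04,0.083,0.167,0]], "hand": 0.0}}

```text
clock: 30.12
position: [0.3857, -0.2057, 0.0055]
ee_rot: [-0.073, 3.14, -0.0]
force: [0.4, -0.5, -0.2]
width: 0.006
gripper_force: 0.0
```

Emit:
{"api": "jog_arm", "payload": {"moves": [[-0.01,0,0,0],[-0.02,0,0,0],[-0.024,0,0,0],[-0.028,0,0,0],[-0.032,0,0,0],[-0.037,0,0,0],[-0.043,0,0,0],[-0.05,0,0,0],[-0.057,0,0,0],[-0.065,0,0,0],[-0.073,0,0,0],[-0.081,0,0,0],[-0.09,0,0,0],[-0.099,0,0,0],[-0.107,0,0,0],[-0.114,0,0,0],[-0.12,0,0,0],[-0.125,0,0,0],[-0.13,0,0,0],[-0.13,0,0,0]]}}

```text
clock: 32.62
position: [0.5158, -0.1992, 0.0052]
ee_rot: [-0.074, 3.14, 0.0]
force: [-0.3, -0.5, 0.9]
width: 0.007
gripper_force: 0.0
```

```bash
python3 - <<'E'
from h import *
go()
c=np.array([.696,-.191]);th=.046;R=np.array([[np.cos(th),np.sin(th)],[-np.sin(th),np.cos(th)]])
for n in('top','scene'):
    W=grab(n)['W'];L=(W[...,:2]-c)@R.T; z=W[...,2]
    m=(z>.057)&(z<.072)&(L[...,0]<-.1)&(L[...,0]>-.3)&(abs(L[...,1])<.17)&(abs(L[...,1])>.06);P=L[m];print(n,np.percentile(P[:,0],[2,50,98]).round(4),len(P))
E
```

```text
at [ 0.5158 -0.1992  0.0052] yaw 1.618 tilt [0.0011 0.0002] F [-0.3 -0.5  0.9] w 0.007
top [-0.1493 -0.142  -0.135 ] 126
scene [-0.1472 -0.1366 -0.1314] 242
```

Emit:
{"api": "jog_arm", "payload": {"moves": [[-0.004,0,0,0],[-0.009,0,0,0],[-0.014,0,0,0],[-0.019,0,0,0],[-0.024,0,0,0],[-0.028,0,0,0],[-0.031,0,0,0],[-0.033,0,0,0],[-0.035,0,0,0],[-0.035,0,0,0]]}}

```text
clock: 33.98
position: [0.5501, -0.198, 0.0051]
ee_rot: [-0.073, 3.14, -0.0]
force: [-0.8, 1.0, 0.4]
width: 0.009
gripper_force: 0.3
```

Emit:
{"api": "jog_arm", "payload": {"moves": [[-0.001,0,0,0],[-0.002,0,0,0],[-0.003,0,0,0],[-0.003,0,0,0]]}}

```text
clock: 34.48
position: [0.5529, -0.1979, 0.0051]
ee_rot: [-0.073, 3.141, -0.0]
force: [-2.0, -0.1, 0.3]
width: 0.004
gripper_force: 0.7
```

Emit:
{"api": "jog_arm", "payload": {"moves": [[-0.001,0,0,0],[-0.002,0,0,0],[-0.003,0,0,0],[-0.003,0,0,0]]}}

```text
clock: 34.98
position: [0.556, -0.1977, 0.0051]
ee_rot: [-0.072, 3.141, -0.0]
force: [-1.8, 0.6, -0.8]
width: 0.005
gripper_force: 0.6
```

Emit:
{"api": "jog_arm", "payload": {"moves": [[-0.001,0,0,0],[-0.002,0,0,0],[-0.003,0,0,0],[-0.003,0,0,0]]}}

```text
clock: 35.48
position: [0.5562, -0.1977, 0.0048]
ee_rot: [0.071, -3.137, -0.002]
force: [-9.5, 0.2, 5.9]
width: 0.003
gripper_force: 4.9
```

The drawer has hit its stop: the tool stalled at x = 0.556 with the force rising to 9.5 N. Backing off.

Emit:
{"api": "jog_arm", "payload": {"moves": [[0.01,0,0,0],[0.03,0,0,0],[0.05,0,0,0],[0.05,0,-0.05,0],[0.05,0,-0.1,0],[0.05,0,-0.15,0],[0.05,0,-0.18,0],[0.05,0,-0.18,0]]}}

```text
clock: 36.48
position: [0.5107, -0.2005, 0.1877]
ee_rot: [-0.073, 3.135, -0.002]
force: [0.3, 0.3, -0.8]
width: 0.006
gripper_force: 0.0
```

```bash
python3 - <<'E'
from h import *
c=np.array([.696,-.191]);th=.046;R=np.array([[np.cos(th),np.sin(th)],[-np.sin(th),np.cos(th)]])
for n in('top','scene'):
    im=grab(n);save(im,n+'5.png');W=im['W'];L=(W[...,:2]-c)@R.T; z=W[...,2]
    m=(z>.057)&(z<.07)&(L[...,0]<-.09)&(L[...,0]>-.3)&(abs(L[...,1])<.17)&(abs(L[...,1])>.06);P=L[m];print(n,np.percentile(P[:,0],[2,50,98]).round(4),len(P))
go((.598,.148,.22,0.0),(.598,.148,.22,np.pi))
print(arm.observe()['joints'].round(2))
E
```

```text
top [-0.1096 -0.1023 -0.0941] 174
scene [-0.1077 -0.104  -0.0997] 72
at [ 0.5089 -0.1997  0.1849] yaw 1.617 tilt [0.001  0.0002] F [ 0.4 -0.3  0. ] w 0.004
(0.598, 0.148, 0.22, 0.0) -> [-0.1051, 0.3432, -0.0349] spin 1.617
(0.598, 0.148, 0.22, 3.141592653589793) -> [-0.1051, 0.3432, -0.0349] spin -1.524
[-0.15  0.36  0.57  1.84 -0.23  1.01  2.13]
```

The drawer is shut (panel centre at −0.102). Probe B is next, with the jaws along world x.

Emit:
{"api": "jog_arm", "payload": {"moves": [[-0.05,0.1,-0.01,-0.3],[-0.105,0.342,-0.01,-1.524],[-0.105,0.342,-0.01,-1.524],[-0.105,0.342,-0.01,-1.524],[-0.105,0.342,-0.01,-1.524],[-0.105,0.342,-0.01,-1.524],[-0.105,0.342,-0.01,-1.524],[-0.105,0.342,-0.01,-1.524],[-0.105,0.342,-0.01,-1.524],[-0.105,0.342,-0.01,-1.524],[-0.105,0.342,-0.01,-1.524],[-0.105,0.342,-0.01,-1.524],[-0.105,0.342,-0.01,-1.524],[-0.105,0.342,-0.01,-1.524]], "hand": 0.05}}

```text
clock: 38.33
position: [0.5979, 0.1469, 0.1952]
ee_rot: [-2.221, 2.222, -0.0]
force: [0.6, -1.1, -1.1]
width: 0.546
gripper_force: 0.0
```

```bash
python3 - <<'E'
from h import *
print(arm.observe()['joints'].round(2))
go((.598,.146,.12,np.pi),(.598,.146,.065,np.pi))
E
```

```text
[-0.2   0.44 -0.18  1.61  0.09  1.1   2.74]
at [0.5979 0.1469 0.1952] yaw 3.141 tilt [ 0.0001 -0.    ] F [ 0.6 -1.1 -1.1] w 0.546
(0.598, 0.146, 0.12, 3.141592653589793) -> [0.0009, -0.0001, 0.0752] spin -0.0
(0.598, 0.146, 0.065, 3.141592653589793) -> [0.0009, -0.0001, 0.1302] spin -0.0
```

Joint 7 is at its limit, so I'll use the half-turned grasp instead.

Emit:
{"api": "jog_arm", "payload": {"moves": [[0,0,0,0.18],[0,0,0,0.36],[0,0,0,0.54],[0,0,0,0.72],[0,0,0,0.9],[0,0,0,1.08],[0,0,0,1.26],[0,0,0,1.44],[0,0,0,1.62],[0,0,0,1.8],[0,0,0,1.98],[0,0,0,2.16],[0,0,0,2.34],[0,0,0,2.52],[0,0,0,2.7],[0,0,0,2.88],[0,0,0,3.0],[0,0,0,3.1],[0,0,0,3.1],[0,0,0,3.1]]}}

```text
clock: 40.83
position: [0.5979, 0.1468, 0.1952]
ee_rot: [-2.173, -2.269, -0.0]
force: [-0.9, 0.2, -0.1]
width: 0.546
gripper_force: 0.0
```

```bash
python3 - <<'E'
from h import *
print(arm.observe()['joints'].round(2))
go((.598,.146,.12,0),(.598,.146,.065,0))
E
```

```text
[-0.7   0.46  0.54  1.65 -0.26  1.1  -0.04]
at [0.5979 0.1468 0.1952] yaw 0.043 tilt [0.0001 0.0001] F [-0.9  0.2 -0.1] w 0.546
(0.598, 0.146, 0.12, 0) -> [-0.0008, 0.0001, 0.0752] spin 0.043
(0.598, 0.146, 0.065, 0) -> [-0.0008, 0.0001, 0.1302] spin 0.043
```

Emit:
{"api": "jog_arm", "payload": {"moves": [[-0.001,0,0.04,0.043],[-0.001,0,0.07,0.043],[-0.001,0,0.09,0.043],[-0.001,0,0.11,0.043],[-0.001,0,0.125,0.043],[-0.001,0,0.13,0.043],[-0.001,0,0.13,0.043]]}}

```text
clock: 41.7
position: [0.5981, 0.1456, 0.0653]
ee_rot: [2.223, 2.219, 0.0]
force: [-0.2, -0.2, -0.3]
width: 0.548
gripper_force: 0.0
```

Emit:
{"api": "jog_arm", "payload": {"moves": [[0,0,0,0],[0,0,0,0],[0,0,0,0],[0,0,0,0],[0,0,0,0],[0,0,0,0]], "hand": 0.004, "newtons": 25}}

```text
clock: 42.45
position: [0.5991, 0.1456, 0.0655]
ee_rot: [2.223, 2.218, 0.003]
force: [4.7, -0.4, -0.0]
width: 0.145
gripper_force: 24.9
```

Emit:
{"api": "jog_arm", "payload": {"moves": [[0,0,-0.01,0],[0,0,-0.025,0],[0,0,-0.045,0],[0,0,-0.065,0],[0,0,-0.085,0],[0,0,-0.1,0],[0,0,-0.1,0]]}}

```text
clock: 43.32
position: [0.5982, 0.1457, 0.1659]
ee_rot: [2.224, 2.219, 0.002]
force: [-0.1, -0.7, -0.2]
width: 0.146
gripper_force: 25.0
```

```bash
cat >> h.py <<'E'
def rod():
    """axis of the held steel rod/grip below the fingertips, seen in both views"""
    p=arm.observe()['position']
    for n in('scene','top'):
        im=grab(n);W=im['W'];z=W[...,2]
        m=(np.linalg.norm(W[...,:2]-p[:2],axis=-1)<.03)&(z<p[2]+.01)&(z>p[2]-.07)
        P=W[m];print(n,len(P),'tcp',p.round(4))
        for a in np.arange(p[2]-.07,p[2]+.01,.01):
            Q=P[(P[:,2]>a)&(P[:,2]<=a+.01)]
            if len(Q)>2: print('  z',a.round(3),len(Q),Q[:,:2].mean(0).round(4),np.ptp(Q,axis=0)[:2].round(3))
E
python3 - <<'E'
from h import *
go(); rod(); im=grab('scene'); cv2.imwrite('pics/s6.png',cv2.resize(im['color'][130:290,220:380,::-1],(560,560),interpolation=3))
E
```

```text
at [0.5982 0.1457 0.1659] yaw -0.002 tilt [0.0009 0.0007] F [-0.1 -0.7 -0.2] w 0.146
scene 44 tcp [0.5982 0.1457 0.1659]
  z 0.116 5 [0.599  0.1478] [0.008 0.005]
  z 0.126 8 [0.5989 0.1481] [0.005 0.007]
  z 0.136 9 [0.5992 0.1469] [0.004 0.006]
  z 0.146 6 [0.5988 0.1481] [0.009 0.006]
  z 0.156 8 [0.5993 0.1493] [0.006 0.006]
  z 0.166 7 [0.5998 0.1479] [0.009 0.007]
top 0 tcp [0.5982 0.1457 0.1659]
```

View pics/s6.png

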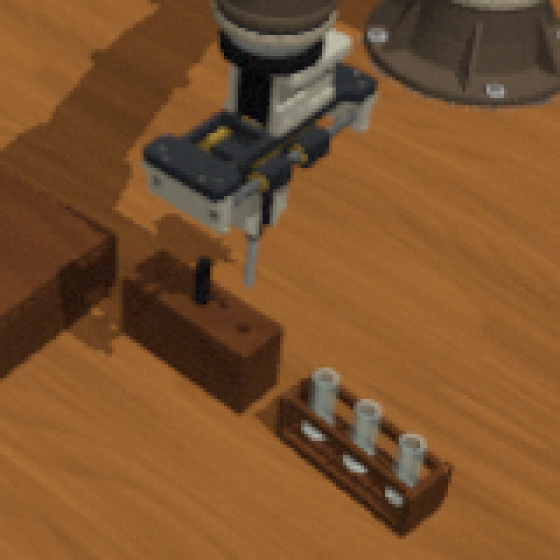

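The probe is held and hangs straight: the rod runs from crop (252,235) to (250,285), and the vials' mouths are at (325,375), (368,405) and (412,440). I'll hover over vial1 and compare the rod with the vial in one view, using cylinder fits of known radius.

Emit:
{"api": "jog_arm", "payload": {"moves": [[0.04,0.001,0,0],[0.087,0.003,0,0],[0.087,0.003,0,0],[0.087,0.003,0.01,0],[0.087,0.003,0.02,0],[0.087,0.003,0.02,0],[0.087,0.003,0.02,0],[0.087,0.003,0.02,0]]}}

```text
clock: 44.48
position: [0.6014, 0.2324, 0.1455]
ee_rot: [2.224, 2.219, 0.001]
force: [0.3, 0.2, -0.7]
width: 0.147
gripper_force: 25.0
```

```bash
cat >> h.py <<'E'
from scipy.optimize import least_squares
def fitc(P,r,g):
    f=lambda c:np.hypot(P[:,0]-c[0],P[:,1]-c[1])-r
    s=least_squares(f,g,loss='soft_l1',f_scale=.001); return s.x.round(4),np.std(s.fun).round(4),len(P)
def compare(guess, n=6):
    """held rod (r 4) against the vial (r 11): circle fits in the scene view, n pictures averaged"""
    p=arm.observe()['position']; W=[grab('scene')['W'].reshape(-1,3) for _ in range(n)]
    W=np.concatenate(W);W=W[np.isfinite(W).all(1)];z=W[:,2]
    d=np.hypot(*(W[:,:2]-p[:2]).T); g=np.hypot(*(W[:,:2]-np.array(guess)).T)
    zt=p[2]+.013-.056+.0-.002+ .0
    for lo,hi in((.1,.106),(.106,.112),(.112,.122),(.122,.135)):
        Q=W[(d<.013)&(z>lo)&(z<hi)]
        if len(Q)>6: print('rod',lo,hi,fitc(Q,.004,p[:2]))
    Q=W[(g<.014)&(z>.05)&(z<.068)]; print('vial side',fitc(Q,.011,guess))
    Q=W[(g<.016)&(z>.07)&(z<.08)]; print('rim mid',((np.percentile(Q,2,axis=0)+np.percentile(Q,98,axis=0))/2).round(4),np.ptp(Q,axis=0).round(3),'mean',Q.mean(0).round(4)); print('tcp',p.round(4))
E
python3 - <<'E'
from h import *
go(); compare([.602,.233]); im=grab('scene'); cv2.imwrite('pics/s7.png',cv2.resize(im['color'][200:280,280:360,::-1],(560,560),interpolation=3))
E
```

```text
at [0.6014 0.2324 0.1455] yaw -0.002 tilt [0.0006 0.0003] F [ 0.3  0.2 -0.7] w 0.147
rod 0.1 0.106 (array([0.6017, 0.2314]), np.float64(0.0009), 29)
rod 0.106 0.112 (array([0.6016, 0.2314]), np.float64(0.0008), 29)
rod 0.112 0.122 (array([0.6016, 0.2313]), np.float64(0.0013), 49)
rod 0.122 0.135 (array([0.6015, 0.2311]), np.float64(0.001), 61)
vial side (array([0.6019, 0.2322]), np.float64(0.0017), 227)
rim mid [0.6022 0.2329 0.074 ] [0.025 0.022 0.009] mean [0.6029 0.2331 0.0741]
tcp [0.6014 0.2324 0.1455]
```

View pics/s7.png

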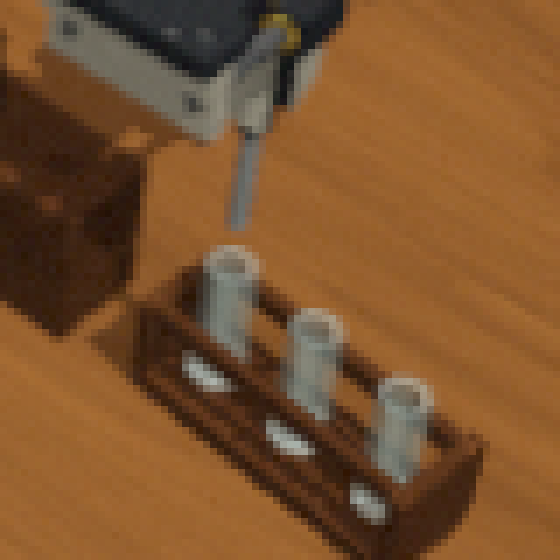

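The rod tip at crop (238,228) is in line with the vial mouth at (233,262). The fits put it within 1 mm, so I'll trim that and insert.

Emit:
{"api": "jog_arm", "payload": {"moves": [[0.001,0.0005,0,0],[0.001,0.0005,0.006,0],[0.001,0.0005,0.012,0],[0.001,0.0005,0.016,0],[0.001,0.0005,0.02,0],[0.001,0.0005,0.024,0],[0.001,0.0005,0.028,0],[0.001,0.0005,0.032,0],[0.001,0.0005,0.032,0]]}}

```text
clock: 45.95
position: [0.6015, 0.2335, 0.1128]
ee_rot: [-2.224, -2.219, 0.001]
force: [-0.7, 1.0, -0.2]
width: 0.147
gripper_force: 25.0
```

Emit:
{"api": "jog_arm", "payload": {"moves": [[0,0,0.005,0],[0,0,0.01,0],[0,0,0.015,0],[0,0,0.02,0],[0,0,0.025,0],[0,0,0.03,0],[0,0,0.034,0],[0,0,0.037,0],[0,0,0.039,0],[0,0,0.039,0]]}}

```text
clock: 47.2
position: [0.6016, 0.2336, 0.074]
ee_rot: [-2.224, -2.219, 0.0]
force: [0.0, -0.1, -0.7]
width: 0.149
gripper_force: 25.0
```

Emit:
{"api": "jog_arm", "payload": {"moves": [[0,0,0.001,0],[0,0,0.002,0],[0,0,0.003,0],[0,0,0.003,0]]}}

```text
clock: 47.7
position: [0.6016, 0.2336, 0.0711]
ee_rot: [-2.224, -2.219, 0.0]
force: [-0.9, -0.9, -0.6]
width: 0.144
gripper_force: 25.0
```

Emit:
{"api": "jog_arm", "payload": {"moves": [[0,0,0.001,0],[0,0,0.002,0],[0,0,0.003,0],[0,0,0.003,0]]}}

```text
clock: 48.2
position: [0.6021, 0.2337, 0.0699]
ee_rot: [-2.224, -2.219, -0.002]
force: [-5.2, -1.6, 16.1]
width: 0.149
gripper_force: 25.0
```

Seated (16 N at z = 0.070). Releasing and going for probe A.

Emit:
{"api": "jog_arm", "payload": {"moves": [[0,0,-0.002,0],[0,0,-0.002,0],[0,0,-0.002,0],[0,0,-0.03,0],[0,0,-0.07,0],[0,0,-0.12,0],[-0.07,-0.001,-0.12,0],[-0.134,-0.002,-0.12,0],[-0.134,-0.002,-0.12,0],[-0.134,-0.002,-0.12,0],[-0.134,-0.002,-0.12,0]], "hand": 0.05}}

```text
clock: 49.58
position: [0.5993, 0.1017, 0.1877]
ee_rot: [-2.22, -2.221, -0.0]
force: [-0.5, -0.1, -0.6]
width: 0.542
gripper_force: 0.0
```

```bash
python3 - <<'E'
from h import *
go((.5995,.0998,.065,0))
W=grab('scene')['W'];x,y,z=np.moveaxis(W,-1,0);m=(abs(x-.6)<.03)&(abs(y-.233)<.025)&(z>.085)&(z<.15);P=W[m]
if len(P):print('probe in vial',fitc(P,.007,[.602,.233]),P[:,2].max())
E
```

```text
at [0.5993 0.1017 0.1877] yaw 0.0 tilt [-0.0005  0.0007] F [-0.5 -0.1 -0.6] w 0.542
(0.5995, 0.0998, 0.065, 0) -> [-0.002, 0.0003, 0.1227] spin 0.0
probe in vial (array([0.6016, 0.232 ]), np.float64(0.0017), 58) 0.12274785879339835
```

Emit:
{"api": "jog_arm", "payload": {"moves": [[-0.002,0,0.04,0],[-0.002,0,0.07,0],[-0.002,0,0.09,0],[-0.002,0,0.105,0],[-0.002,0,0.118,0],[-0.002,0,0.1225,0],[-0.002,0,0.1225,0]]}}

```text
clock: 50.5
position: [0.5995, 0.0977, 0.0657]
ee_rot: [2.224, 2.219, 0.0]
force: [0.1, 0.4, 0.4]
width: 0.546
gripper_force: 0.0
```

Emit:
{"api": "jog_arm", "payload": {"moves": [[0,0,0,0],[0,0,0,0],[0,0,0,0],[0,0,0,0],[0,0,0,0],[0,0,0,0]], "hand": 0.004}}

```text
clock: 51.25
position: [0.5994, 0.0976, 0.0657]
ee_rot: [2.224, 2.219, 0.0]
force: [-0.3, 0.5, 1.8]
width: 0.15
gripper_force: 25.0
```

Emit:
{"api": "jog_arm", "payload": {"moves": [[0,0,-0.01,0],[0,0,-0.025,0],[0,0,-0.045,0],[0,0,-0.065,0],[0,0,-0.085,0],[0,0,-0.12,0],[0,0,-0.14,0],[0,0,-0.14,0]]}}

```text
clock: 52.25
position: [0.6005, 0.0975, 0.2081]
ee_rot: [2.223, 2.218, 0.005]
force: [-0.2, 0.5, -1.3]
width: 0.143
gripper_force: 25.0
```

Emit:
{"api": "jog_arm", "payload": {"moves": [[0.06,0.002,0,0],[0.12,0.004,0,0],[0.178,0.006,0,0],[0.178,0.006,0,0],[0.178,0.006,0,0],[0.178,0.006,0.02,0],[0.178,0.006,0.04,0],[0.178,0.006,0.055,0],[0.178,0.006,0.062,0],[0.178,0.006,0.062,0],[0.178,0.006,0.062,0]]}}

```text
clock: 53.62
position: [0.6062, 0.2756, 0.1444]
ee_rot: [2.224, 2.219, 0.002]
force: [-0.3, -0.5, -0.1]
width: 0.144
gripper_force: 25.0
```

```bash
python3 - <<'E'
from h import *
go(); compare([.606,.2775])
E
```

```text
at [0.6062 0.2756 0.1444] yaw -0.002 tilt [0.001  0.0005] F [-0.3 -0.5 -0.1] w 0.144
rod 0.1 0.106 (array([0.6066, 0.2774]), np.float64(0.0012), 24)
rod 0.106 0.112 (array([0.6058, 0.2776]), np.float64(0.0009), 32)
rod 0.112 0.122 (array([0.6059, 0.2779]), np.float64(0.0008), 48)
rod 0.122 0.135 (array([0.6059, 0.2776]), np.float64(0.001), 70)
vial side (array([0.6063, 0.2775]), np.float64(0.0019), 243)
rim mid [0.6073 0.2778 0.0739] [0.022 0.023 0.008] mean [0.6075 0.2781 0.0738]
tcp [0.6062 0.2756 0.1444]
```

Aligned to within 0.5 mm. Inserting.

Emit:
{"api": "jog_arm", "payload": {"moves": [[0,0.0005,0.006,0],[0,0.0005,0.012,0],[0,0.0005,0.016,0],[0,0.0005,0.02,0],[0,0.0005,0.024,0],[0,0.0005,0.028,0],[0,0.0005,0.032,0],[0,0.0005,0.032,0]]}}

```text
clock: 54.92
position: [0.6061, 0.2755, 0.1113]
ee_rot: [-2.224, -2.219, 0.001]
force: [-0.7, -0.1, -0.7]
width: 0.142
gripper_force: 25.0
```

Emit:
{"api": "jog_arm", "payload": {"moves": [[0,0,0.005,0],[0,0,0.01,0],[0,0,0.015,0],[0,0,0.02,0],[0,0,0.025,0],[0,0,0.03,0],[0,0,0.034,0],[0,0,0.037,0],[0,0,0.039,0],[0,0,0.039,0]]}}

```text
clock: 56.18
position: [0.6062, 0.2756, 0.0725]
ee_rot: [-2.224, -2.219, 0.0]
force: [0.1, -0.2, 0.1]
width: 0.146
gripper_force: 25.0
```

Emit:
{"api": "jog_arm", "payload": {"moves": [[0,0,0.001,0],[0,0,0.002,0],[0,0,0.003,0],[0,0,0.004,0],[0,0,0.004,0]]}}

```text
clock: 56.8
position: [0.6065, 0.2757, 0.0705]
ee_rot: [-2.224, -2.219, -0.002]
force: [-4.4, -2.0, 15.5]
width: 0.144
gripper_force: 25.0
```

Seated. Releasing, retreating clear, and checking everything.

Emit:
{"api": "jog_arm", "payload": {"moves": [[0,0,-0.002,0],[0,0,-0.002,0],[0,0,-0.002,0],[0,0,-0.03,0],[0,0,-0.07,0],[0,0,-0.12,0],[0,-0.1,-0.18,0],[0,-0.25,-0.2,0],[0.1,-0.25,-0.2,0],[0.15,-0.25,-0.2,0],[0.15,-0.25,-0.2,0],[0.15,-0.25,-0.2,0],[0.15,-0.25,-0.2,0],[0.15,-0.25,-0.2,0]], "hand": 0.05}}

```text
clock: 58.55
position: [0.3582, 0.4241, 0.2684]
ee_rot: [2.226, 2.215, -0.001]
force: [0.9, 0.2, 0.1]
width: 0.546
gripper_force: 0.0
```

```bash
python3 - <<'E'
from h import *
go(); A=grab('top');B=grab('scene')
W=np.load('/tmp/top0.npz')['W'];N=A['W']
for nm,(x0,x1,y0,y1,z0,z1) in dict(petri=(.71,.79,-.235,-.155,.082,.1),brush=(.33,.54,-.53,-.42,.01,.05),lifter=(.37,.54,.42,.5,.012,.03)).items():
    f=lambda W:np.nanmean(W[(W[...,0]>x0)&(W[...,0]<x1)&(W[...,1]>y0)&(W[...,1]<y1)&(W[...,2]>z0)&(W[...,2]<z1)],axis=0).round(3)
    print(nm,f(W),f(N))
for g in([.602,.233],[.606,.2775]):
    S=B['W'].reshape(-1,3);Q=S[(np.hypot(S[:,0]-g[0],S[:,1]-g[1])<.018)&(S[:,2]>.085)&(S[:,2]<.14)];print(len(Q),fitc(Q,.007,g),Q[:,2].max())
cv2.imwrite('pics/end.png',np.hstack([cv2.resize(A['color'][100:290,80:430,::-1],(500,272)),cv2.resize(B['color'][120:300,120:380,::-1],(300,272))]))
E
```

```text
at [0.3582 0.4241 0.2684] yaw -0.005 tilt [ 0.0005 -0.0011] F [0.9 0.2 0.1] w 0.546
petri [ 0.753 -0.197  0.086] [ 0.753 -0.197  0.086]
brush [ 0.464 -0.481  0.018] [ 0.463 -0.481  0.018]
lifter [0.459 0.461 0.019] [0.459 0.461 0.019]
57 (array([0.6013, 0.232 ]), np.float64(0.0014), 57) 0.12151977896984412
62 (array([0.6059, 0.2776]), np.float64(0.0017), 62) 0.12317811008351044
```

View pics/end.png

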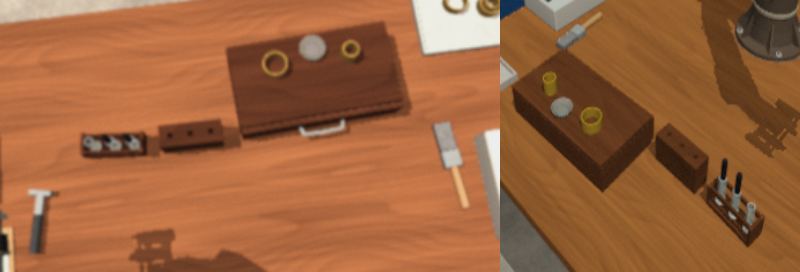

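The picture shows both probes seated in the vials (scene crop 722,175 and 738,188), the stand empty, the drawer shut, no rings left on the bench, and the bystanders where they were.

```bash
python3 -c "
from cell import arm
print(arm.sign_off())"
```

```text
the job is handed in; nothing more can be done
None
```

The job is handed in: both probes are seated in their own vials, all four loose rings went flat into their sample's bay (two wide left, two tall right), the drawer is shut and the petri dish, lifter and brush have not moved; the hand-in call returned no verdict.

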